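# Steady a rocking V-block stand, then lay the sleeve in it

## Task

The V-block stand on the blue cart rocks because its levelling foot, the one under the black knob, is screwed up too far. Turn the knob until the stand sits firmly on all four feet and no longer rocks, let go, and then lay the tan netted sleeve gently lengthwise in the two vees, about centred, with the stand still firm on all four feet. Leave the grease tin, the bearing race and the brass drift where they are.

Things in the scene. Friction and masses are not known exactly. Their poses are not given: they have to be found in the camera images.
- stand: loose V-block inspection stand, 2.5 kg, not to be lifted: grey base plate 150 (x) x 244 (y) x 14 mm, its top 40 mm up, with two V-blocks and four feet. Origin: middle of the stand, level with the fixed feet's undersides; z up, x roughly away from the robot, y along its length. It starts leaning 1 to 3 degrees toward the knob, foot_c in the air; firm, it is level within 0.2 degrees.
- vee_mid (a point): where the sleeve's middle lies when centred in the vees: mid-stand, 95 mm above the fixed feet's undersides; axes as the stand's. The steel V-blocks, each 70 mm (x) wide and 20 mm thick, stand at y = -42 and +42 mm (64 mm clear between them), tops 86 mm up, with low lugs to x = 58 mm. Their 90-degree vees open upward, 57 mm wide at the top, and run along y.
- knob_mid (a point): middle of the levelling screw's black fluted knob, 44 mm in diameter, 24 mm tall, at x = -60, y = +106 mm of the stand; about 68 mm above the surface, hardly changing as it turns. Clockwise from above screws the foot down (lifts this corner), 10 mm a turn; about 0.1 N m; it stays where left. Grip it at any angle: 54 mm round its axis is free of other parts down to 8 mm below the knob.
- levelling_foot: swivel pad with a domed rubber sole under the knob's spindle; it slides along the stand's z without turning. Origin: lowest point of its sole. The stand is free of rock when this point lies in the plane of the undersides of foot_a, foot_b and foot_c (best within 1 mm); it starts 3 to 5.5 mm above that plane and can go about 4 mm past it.
- foot_a: fixed domed rubber foot, 29 mm wide (the soles give about 0.5 mm under load), at x = +60, y = +106 mm of the stand (far corner at the knob's end). Origin: lowest point of its sole.
- foot_b: fixed domed rubber foot at x = -60, y = -106 mm of the stand (near corner at the other end). Origin: lowest point of its sole.
- foot_c: fixed domed rubber foot at x = +60, y = -106 mm of the stand, diagonally across from the knob; at the start it hangs 2 to 5 mm above the surface. Origin: lowest point of its sole. If the screw is turned too far, foot_a or foot_b lifts instead.
- sleeve: loose round sleeve in a tan net, 51 mm in diameter (55 with the net), 162 mm long, about 0.5 kg, lying on the grey cart. Origin near the middle of its underside as it lies at the start; its own axes are not lined up with its length: see sleeve_mid.
- sleeve_mid (a point): middle of the sleeve, on its axis, 25 mm above the surface at the start; its y axis runs along the sleeve's length. The sleeve is uniform: either end may point either way.
- grease_tin: green grease tin with a white lid, 67 mm in diameter, 38 mm high, loose; to be left alone. Origin: centre of its underside.
- bearing_race: plain grey bearing race, 104 mm in diameter, 30 mm high, loose; to be left alone. Origin: centre of its underside.
- drift: six-sided brass drift, 111 mm long, 14 mm thick, loose; to be left alone. Origin: middle of its underside.

How it is judged (in metres and radians):
On the way:
1. the empty stand, with the hand off it, stands firm: each of its four feet bears on the cart (contact force between each of foot_a, foot_b, foot_c, levelling_foot and anything else above 0.5 N and contact force between each of the arm, the fingers and stand below 0.2 N and contact force between sleeve and stand below 0.1 N), for 0.3 s.
At the end, for the whole second after the job is handed in: The stand stands firm, each of its four feet bearing on the cart with more than 0.5 N, and the sleeve lies at rest in both vees: its middle within 8 mm across, 6 mm in height and 25 mm along the stand of the centred place, its axis within 7 degrees of the vees (contact force between each of foot_a, foot_b, foot_c, levelling_foot and anything else above 0.5 N and x of sleeve_mid in the frame of vee_mid between -0.008 and 0.008 m and y of sleeve_mid in the frame of vee_mid between -0.025 and 0.025 m and z of sleeve_mid in the frame of vee_mid between -0.006 and 0.006 m and angle between the y axis of sleeve_mid and the y axis of stand, either way round below 0.12 rad and linear speed of each of sleeve, stand below 0.02 m/s); the robot touches nothing.
It fails at once if the sleeve is let fall: out of the fingers and moving faster than 0.45 m/s (a drop of some 10 mm) (contact force between the fingers and sleeve below 0.1 N and linear speed of sleeve above 0.45 m/s).
It fails at once if the sleeve is pressed on the stand with more than 60 N (contact force between sleeve and stand above 60 N).
It fails at once if the stand is tipped by more than 8 degrees (angle between stand's own z axis and vertical above 0.14 rad).
It fails at once if the grease tin, the bearing race or the brass drift is moved by more than 30 mm (distance of any of grease_tin, bearing_race, drift from where it was at the start of the episode above 0.03 m).
It also fails if it takes over 70 s, if anything falls off the work surface, if the arm or the gripper's body presses on something with over 40 N, if the wrist force passes 120 N, or if a joint passes its speed limit or range.

## Robot

A 6-joint arm with a two-finger parallel gripper is mounted at the origin on a cart in front of the work surface, level with it; the furniture and walls round the work are solid. World frame = base frame: x ahead of the robot, y to its left, z up, the work surface at z = 0. Lengths are in m, angles in degrees, forces in N, time in s.
With the tool pointing down it reaches from about 0.3 to 0.75 m from the base axis. Payload 8.5 kg.
Tool frame: the origin (TCP) lies midway between the tips of the shut fingers; the grasp point (between the pads) lies 19 mm behind it (env.tcp_to_grasp is the z of the grasp point in the tool frame, in m); z points along the fingers, y is the line along which they close (so a half turn about z gives the same grasp; the last joint's range is limited). The gripper opens to 85 mm and grips with 20 to 120 N. Pads are 22 mm wide; open, the fingers measure 114 mm over their backs; the gripper's body (76 mm by 85 mm) begins 54 mm behind the grasp point. The pads swing forward as they close: fully open they stand 13 mm farther back than shut.
Start: joints at [62.091, 21.807, 74.336, -0, 83.858, -12.336], TCP at [0.148, 0.53, 0.231] pointing down, gripper open.
Joint ranges: [-178.18, 178.18], [-50.72, 133.34], [12.68, 142.11], [-81.47, 261.47], [9.98, 163.14], [-165.26, 165.26]. Speed limits (degrees/s): [136.94, 136.94, 180, 180, 180, 180].

## Interface

Orientations are given as a 3x3 rotation matrix whose columns are the frame's x, y, z axes.
In Python, from rig import env, imaging, job, models gives the robot as it stands. The module is installed in compiled form; this text tells all that it offers.
- The arm moves only by the tool jog_arm, never from a script. Its argument "plan" is text: rows parted by semicolons, each of 7 numbers parted by spaces: the turn, a rotation vector about the tool's x, y, z in degrees, then the shift along the tool's x, y, z in cm, then the closure in counts, from 0 (fully open) to 255 (shut). In form: rx ry rz x y z claw; .... A call has 1 to 10 rows; each row shifts and turns the commanded pose from where the row before left it, along the tool's axes as they then stand; what a row does not reach is not made up. A row lasts 1/12 s, in which the tool goes at most 41.7 mm and 7.16 degrees, less where a joint would pass 70% of its speed; a pose out of reach is approached as far as the arm can. A call with a gripper value outside its range is refused whole. The fingers move at their own pace and stop on an object; "grip_force" is the grip in N (left out, the last holds). Time passes only in rows, so rows that do not move let the fingers close. It gives the time, the measured TCP pose, the force, the opening and the grip force at its end, in the units of the state.
- env.observe(): the state, without advancing time (a new reading comes with each control period).
- imaging.get_image(name): name is "scene" or "top" or "wrist"; returns a dict with "pixels" (480x640x3 uint8, red, green, blue), "depth" (480x640 float32, m along the optical axis (not along the pixel's ray), 0 where there is no reading), "fov_y" (degrees; the focal length in pixels is half the picture's height over the tangent of half this angle, whatever the lens; pixels are square), "cx", "cy" (the principal point, pixels), "world_from_camera" (4x4, takes a point from camera to world coordinates). Camera axes: x right, y down, z forward; pixel columns grow to the right and rows downward; lengths in m; the calibration is good to about 2 mm. A picture is of the moment at which its call begins.
- job.close_job(): hands the job in; it is judged then, once.
Trained networks look in the newest picture that a camera, given by its name, has taken for a name from the list of things; names that differ only in an ending like _2 or _b are one class to them, and where a whole thing is asked for, a point or a joint stands for the part that bears it (a point fixed in the world has none). Each returns a list of dicts, best first, with "confidence" (0 to 1); they miss things now and then, are a little off and sometimes report something else, mostly with a low value. They report only what shows in the picture. A call takes as long as a camera call.
- models.outline_of(camera, query): "region" (480x640 bool, what is visible of it) and "bbox" ([centre column, centre row, width, height] in pixels, round what is visible of it).
- models.tip_of(camera, query): "at" ([column, row] in pixels: a listed point, or the origin of a listed thing).
The state is a dict: "time_s": time; "q": joint angles; "qvel": joint speeds; "joint_efforts": joint torques, N m; "position": TCP position; "tool_rot": TCP orientation; "ft_force": force on the tool from outside, world axes, zero at the start; "wrist_torque": the same for the moment, N m; "grip_width": finger opening in m; "gripper_force": force on a finger pad.
Only numpy, scipy, OpenCV 4.12 (cv2) and the standard library are available. Lean on these libraries where they do the work, as an engineer would, in place of code of your own. Each camera call takes 0.05 s, during which the arm holds its last target. There are 200 camera calls.

## Working session

There is one attempt and no reset: what is moved stays moved. The work goes in short steps, Python scripts to look and compute and a tool call to move; the robot and the scene stay as the last step left them, time stands still between calls to the robot, and variables do not carry over. Pictures are saved under pics/ and viewed, at most 10 in all, crops included, and the job is handed in when it is done.

Besides the shell and the picture viewer there is one more tool, called after ">>>" as name(argument=value, ...) on one line, values as JSON. jog_arm: Moves the arm, as the interface text tells. Its arguments: {"type":"object","properties":{"plan":{"type":"string"},"grip_force":{"type":"number"}},"required":["plan"]}

```bash
mkdir -p pics
cat > h.py <<'E'
from rig import env, imaging, job, models
import numpy as np, cv2
def img(n,save=None):
    d=imaging.get_image(n)
    if save: cv2.imwrite('pics/'+save,d['pixels'][:,:,::-1])
    return d
def cloud(d):
    f=240/np.tan(np.radians(d['fov_y'])/2); z=d['depth']
    v,u=np.mgrid[0:480,0:640]
    P=np.stack([(u-d['cx'])/f*z,(v-d['cy'])/f*z,z],-1)
    T=np.array(d['world_from_camera']); W=P@T[:3,:3].T+T[:3,3]
    W[z<=0]=np.nan
    return W
def ray(d,px):
    f=240/np.tan(np.radians(d['fov_y'])/2);T=np.array(d['world_from_camera'])
    r=T[:3,:3]@np.array([(px[0]-d['cx'])/f,(px[1]-d['cy'])/f,1]);return T[:3,3],r
def atz(d,px,z):
    o,r=ray(d,px);return o+r*(z-o[2])/r[2]
E
python3 - <<'E'
from h import *
np.set_printoptions(precision=4,suppress=True)
a=[]
for n in ('scene','top'):
    d=img(n,n+'0.png');W=cloud(d)
    print(n,d['fov_y'],np.array(d['world_from_camera'])[:3,3])
    for q in ('stand','sleeve','grease_tin','bearing_race','drift'):
        for r in models.outline_of(n,q)[:1]:
            p=W[r['region']];p=p[~np.isnan(p[:,0])]
            print(q,round(r['confidence'],2),np.round(r['bbox']),np.percentile(p,2,axis=0),np.percentile(p,98,axis=0))
    for q,z in (('knob_mid',.068),('vee_mid',.095),('sleeve_mid',.025),('foot_a',0),('foot_b',0),('foot_c',0),('levelling_foot',0)):
        for r in models.tip_of(n,q)[:2]: print(q,round(r['confidence'],2),np.round(r['at'],1),atz(d,r['at'],z))
    a.append(d['pixels'])
E
```

```text
scene 48.65730439957621 [ 0.0247 -0.7697  0.9786]
stand 0.78 [382. 339. 108. 104.] [ 0.4397 -0.3599  0.0152] [ 0.6142 -0.1143  0.0831]
sleeve 0.63 [278. 240.  59.  44.] [ 0.4355  0.0753 -0.0014] [0.5315 0.2266 0.0532]
grease_tin 0.7 [207. 210.  23.  30.] [ 0.3519  0.3474 -0.0034] [0.4209 0.4235 0.0383]
bearing_race 0.72 [415. 263.  41.  39.] [ 0.6977 -0.1422  0.    ] [ 0.7961 -0.0443  0.0331]
drift 0.72 [233. 260.  32.  27.] [ 0.344   0.1196 -0.0018] [0.3778 0.2247 0.0139]
knob_mid 0.55 [339.4 294.9] [ 0.4992 -0.1211  0.068 ]
vee_mid 0.78 [381.6 313.5] [ 0.5324 -0.2311  0.095 ]
foot_a 0.45 [421.9 373.5] [ 0.5606 -0.3493  0.    ]
foot_a 0.41 [373.5 387.6] [ 0.4524 -0.3225  0.    ]
foot_b 0.45 [421.9 373.5] [ 0.5606 -0.3493  0.    ]
foot_b 0.41 [373.5 387.6] [ 0.4524 -0.3225  0.    ]
foot_c 0.45 [421.9 373.5] [ 0.5606 -0.3493  0.    ]
foot_c 0.41 [373.5 387.6] [ 0.4524 -0.3225  0.    ]
levelling_foot 0.62 [335.3 316.1] [ 0.4896 -0.1224  0.    ]
top 50.38787453364101 [0.4524 0.0228 1.2705]
stand 0.96 [435. 262. 110.  86.] [ 0.4503 -0.3488  0.0329] [ 0.6158 -0.1128  0.0829]
sleeve 0.61 [274. 280.  68.  44.] [0.4391 0.0822 0.0098] [0.5301 0.2294 0.0531]
bearing_race 0.74 [380. 171.  42.  50.] [ 0.6997 -0.1385 -0.0026] [ 0.8015 -0.0418  0.0336]
drift 0.55 [268. 330.  40.  21.] [0.3458 0.1245 0.0032] [0.377  0.2249 0.0147]
knob_mid 0.47 [388.3 274.6] [ 0.4966 -0.1149  0.068 ]
vee_mid 0.61 [439.5 259.6] [ 0.5325 -0.2287  0.095 ]
sleeve_mid 0.9 [273.8 279.4] [0.4804 0.1587 0.025 ]
sleeve_mid 0.67 [265.2 330.3] [0.3571 0.1758 0.025 ]
levelling_foot 0.68 [387.1 274.7] [ 0.4988 -0.1197  0.    ]
```

```bash
python3 -c "from h import *;print(env.observe(),env.tcp_to_grasp)"
```

```text
{'time_s': 1.3, 'q': array([ 6.20906850e+01,  2.18079515e+01,  7.43374886e+01,  2.21269320e-04,
        8.38569441e+01, -1.23365078e+01]), 'qvel': array([ 0.03433309, -0.04929241,  0.00222611, -0.08075941,  0.02873806,
       -0.047386  ]), 'joint_efforts': array([-1.21741981e-03, -4.48328412e+01, -2.31462675e+01, -2.88028605e-04,
        5.21718957e-04,  2.85616659e-05]), 'position': array([0.1476511 , 0.52978588, 0.23129989]), 'tool_rot': array([[-9.63289977e-01,  2.68463068e-01, -2.28704742e-05],
       [ 2.68463068e-01,  9.63289977e-01, -3.49746284e-05],
       [ 1.26415025e-05, -3.98305867e-05, -9.99999999e-01]]), 'ft_force': array([ 0.27862602, -0.20751824,  0.35194781]), 'wrist_torque': array([ 0.07696434, -0.00289658, -0.04185886]), 'gripper_force': 0.0, 'grip_width': 0.0852066061822647} -0.0187
```

View pics/top0.png

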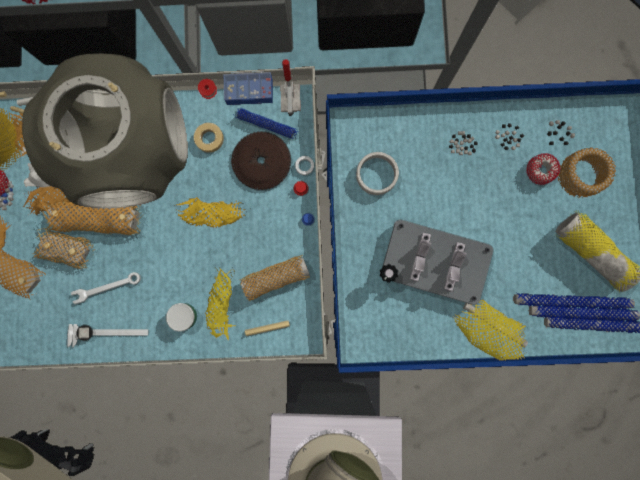

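View pics/scene0.png

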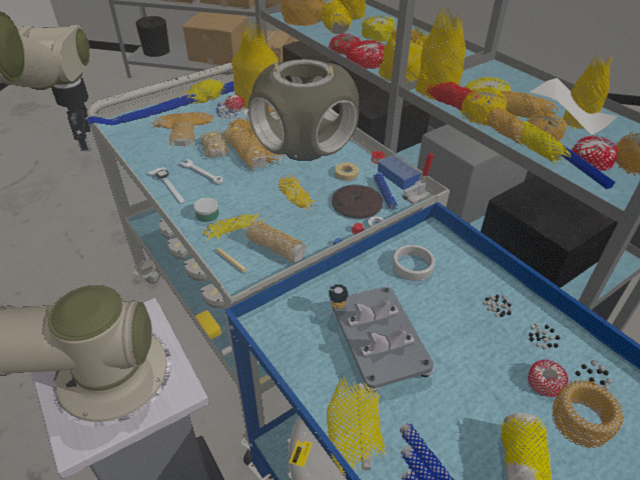

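Both views agree. Stand centre is about (0.5325, -0.23) with yaw about -12°, the knob about (0.498, -0.118), and the sleeve about (0.48, 0.159). In the top view the knob is at px (388,274) and the sleeve at (274,279). I'm moving above the knob.

>>> jog_arm(plan="0 0 0 -2.5 -2.6 0 0;0 0 0 -2.5 -2.6 0 0;0 0 0 -2.5 -2.6 0 0;0 0 0 -2.5 -2.6 0 0;0 0 0 -2.5 -2.6 0 0;0 0 0 -2.5 -2.6 0 0;0 0 0 -2.5 -2.6 0 0;0 0 0 -2.5 -2.6 0 0;0 0 0 -2.5 -2.6 0 0;0 0 0 -2.5 -2.6 0 0", grip_force=40)

```text
time_s: 2.13
position: [0.3191, 0.2106, 0.2316]
tool_rot: [[-0.963, 0.268, 0.001], [0.268, 0.963, 0.0], [-0.001, 0.0, -1.0]]
ft_force: [1.3, 0.9, 0.5]
grip_width: 0.0858
gripper_force: 0.0
```

>>> jog_arm(plan="0 0 0 -2.5 -2.6 0 0;0 0 0 -2.5 -2.6 0 0;0 0 0 -2.5 -2.6 0 0;0 0 0 -2.5 -2.6 0 0;0 0 0 -2.5 -2.6 0 0;0 0 0 -2.5 -2.6 0 0;0 0 0 -2.5 -2.6 0 0;0 0 0 -2.5 -2.6 0 0;0 0 0 -2.5 -2.6 0 0;0 0 0 -2.5 -2.6 0 0")

```text
time_s: 2.97
position: [0.4902, -0.1072, 0.2314]
tool_rot: [[-0.963, 0.269, 0.0], [0.269, 0.963, -0.0], [-0.0, 0.0, -1.0]]
ft_force: [0.3, 0.6, -0.1]
grip_width: 0.0855
gripper_force: 0.0
```

```bash
cat >> h.py <<'E'
np.set_printoptions(precision=4,suppress=True)
def go(pos,yawx=None):
    s=env.observe();R=s['tool_rot'];d=R.T@(np.array(pos)-s['position'])
    print('tcp',s['position'],'yawx',np.degrees(np.arctan2(R[1,0],R[0,0])),'q6',s['q'][5],'delta_tool_cm',d*100)
def plane(p):
    for _ in range(8):
        c=np.median(p,0) if _==0 else p.mean(0)
        A=np.c_[p[:,:2]-c[:2],np.ones(len(p))];k=np.linalg.lstsq(A,p[:,2],rcond=None)[0]
        r=p[:,2]-A@k;s=max(.0008,1.5*np.std(r));p=p[abs(r)<s]
    n=np.array([-k[0],-k[1],1]);return n/np.linalg.norm(n),c[:2].tolist()+[k[2]],len(p),r.std()
def tilt(n,q='stand',save=None,yaw=-12.4):
    d=img(n,save);W=cloud(d)
    m=models.outline_of(n,q)[0]['region']
    z=W[...,2];ok=~np.isnan(z)
    big=cv2.dilate(m.astype(np.uint8),np.ones((25,25)))>0
    near=(cv2.dilate(m.astype(np.uint8),np.ones((121,121)))>0)&~big
    a=plane(W[m&ok&(z>.03)&(z<.05)]);b=plane(W[near&ok&(z<.01)&(z>-.01)])
    y=np.radians(yaw);ex=np.array([np.cos(y),np.sin(y),0]);ey=np.array([-np.sin(y),np.cos(y),0])
    t=a[0]-b[0];print(n,'plate',a,'\ncart',b,'\nlean deg x,y (stand):',np.degrees(t@ex),np.degrees(t@ey),'vs level',np.degrees(a[0]@ex),np.degrees(a[0]@ey))
    return d,W,m
E
python3 - <<'E'
from h import *
d,W,m=tilt('wrist',save='w1.png')
for q,z in (('knob_mid',.068),('vee_mid',.095)):
    for r in models.tip_of('wrist',q)[:2]: print(q,r['confidence'],r['at'],atz(d,r['at'],z))
go([.498,-.118,.2]); print(np.array(d['world_from_camera']))
tilt('top')
E
```

```text
wrist plate (array([-0.0283,  0.029 ,  0.9992]), [0.5230830249936219, -0.2350058022361891, np.float64(0.04012361267530975)], 15984, np.float64(0.00042478029708465715)) 
cart (array([0.0008, 0.0005, 1.    ]), [0.5405649107774618, -0.21837311085523858, np.float64(0.0012578883976314004)], 27294, np.float64(0.0004274782180616412)) 
lean deg x,y (stand): -1.9773374632803313 1.2347057591100759 vs level -1.9398561451841707 1.271896307913912
knob_mid 0.65 [313.5, 235.5] [ 0.504  -0.1177  0.068 ]
vee_mid 0.97 [193.8, 300.7] [ 0.5257 -0.2327  0.095 ]
tcp [ 0.4896 -0.1058  0.2309] yawx 164.35103730438223 q6 -100.11649850089997 delta_tool_cm [-1.1363 -0.9497  3.0906]
[[ 0.2686  0.9216  0.2803  0.4192]
 [ 0.9633 -0.2566 -0.0791 -0.0871]
 [-0.001   0.2913 -0.9566  0.3746]
 [ 0.      0.      0.      1.    ]]
top plate (array([-0.0286,  0.0245,  0.9993]), [0.5422884034561865, -0.28750586235715614, np.float64(0.04076884637592986)], 738, np.float64(0.0006730672671502087)) 
cart (array([-0.0006, -0.0017,  1.    ]), [0.5950268746967093, -0.27577008413756654, np.float64(-0.00016945535285266654)], 6624, np.float64(0.0006754409845150578)) 
lean deg x,y (stand): -1.8873464000505304 1.121851625888815 vs level -1.899930363803931 1.0210884613530222
```

View pics/w1.png

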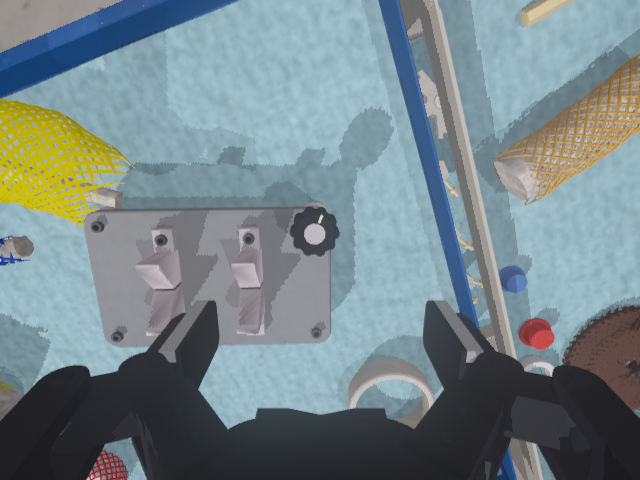

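The wrist view shows the knob at px (314,232) and the plate leaning 2.33° toward it. That means the foot needs about 4.25 mm, or about 153° clockwise. I'll refine the knob position from depth.

```bash
cat >> h.py <<'E'
def knob(d,W):
    p=W.reshape(-1,3);p=p[~np.isnan(p[:,0])]
    k=p[(p[:,2]>.072)&(p[:,2]<.095)&(np.hypot(p[:,0]-.5,p[:,1]+.118)<.035)]
    c,r=cv2.minEnclosingCircle(k[:,:2].astype(np.float32)*1000)
    print('knob',len(k),k.mean(0),'circle',c,r,np.percentile(k[:,2],[5,50,95]))
def rect(W,m):
    p=W[m];p=p[(p[:,2]>.03)&(p[:,2]<.05)]
    print('plate rect',cv2.minAreaRect((p[:,:2]*1000).astype(np.float32)))
E
python3 - <<'E'
from h import *
d=img('wrist');W=cloud(d);m=models.outline_of('wrist','stand')[0]['region']
knob(d,W);rect(W,m)
d=img('top');W=cloud(d);knob(d,W);rect(W,models.outline_of('top','stand')[0]['region'])
E
```

```text
knob 1726 [ 0.4981 -0.1152  0.08  ] circle (499.2602844238281, -115.60617065429688) 21.815914154052734 [0.0772 0.0803 0.0818]
plate rect ((530.8968505859375, -234.90399169921875), (244.47509765625, 152.6832275390625), 75.07879638671875)h.py:43: RuntimeWarning: Mean of empty slice.
  print('knob',len(k),k.mean(0),'circle',c,r,np.percentile(k[:,2],[5,50,95]))
  ret = um.true_divide(
Traceback (most recent call last):
  File "h.py", line 43, in knob
    print('knob',len(k),k.mean(0),'circle',c,r,np.percentile(k[:,2],[5,50,95]))
                                               ~~~~~~~~~~~~~^^^^^^^^^^^^^^^^^^
IndexError: index -1 is out of bounds for axis 0 with size 0
```

>>> jog_arm(plan="0 0 0 -1.2 -0.7 1 75;0 0 0 0 0 3.4 75;0 0 0 0 0 3.4 75;0 0 0 0 0 3.4 75;0 0 0 0 0 3 75;0 0 0 0 0 2 75;0 0 0 0 0 1.3 75;0 0 0 0 0 0 75;0 0 0 0 0 0 75", grip_force=30)

```text
time_s: 4.17
position: [0.4994, -0.1148, 0.0566]
tool_rot: [[-0.963, 0.268, -0.0], [0.268, 0.963, 0.0], [0.0, 0.0, -1.0]]
ft_force: [-0.5, -0.5, 0.6]
grip_width: 0.0603
gripper_force: 0.0
```

>>> jog_arm(plan="0 0 0 0 0 0 140;0 0 0 0 0 0 200;0 0 0 0 0 0 200;0 0 0 0 0 0 200;0 0 0 0 0 0 200;0 0 0 0 0 0 200")

```text
time_s: 4.67
position: [0.5, -0.1156, 0.0576]
tool_rot: [[-0.963, 0.268, 0.002], [0.268, 0.963, -0.001], [-0.003, -0.001, -1.0]]
ft_force: [-1.2, -0.5, 8.0]
grip_width: 0.0431
gripper_force: 30.9
```

```bash
python3 -c "
from h import *
go([.4993,-.1158,.054]);d=img('scene');cv2.imwrite('pics/s1.png',cv2.resize(d['pixels'][250:410,280:480,::-1],None,fx=3,fy=3))"
```

```text
tcp [ 0.5    -0.1156  0.0576] yawx 164.43096292248563 q6 -100.6833061675501 delta_tool_cm [ 0.06   -0.0359  0.363 ]
```

View pics/s1.png

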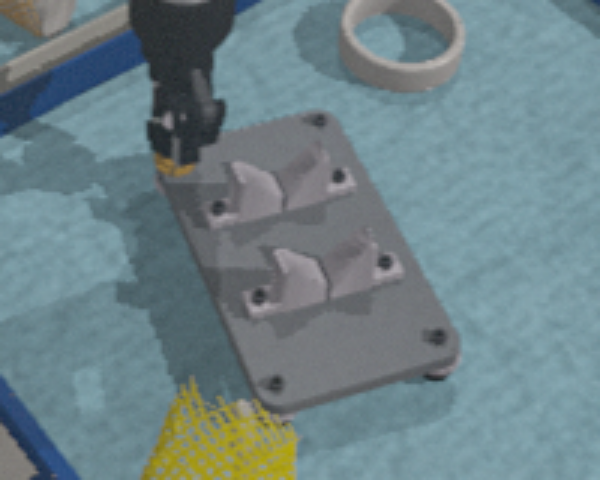

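The knob is gripped (43 mm opening, 31 N). Turning clockwise.

>>> jog_arm(plan="0 0 7 0 0 0 200;0 0 7 0 0 0 200;0 0 7 0 0 0 200;0 0 7 0 0 0 200;0 0 7 0 0 0 200;0 0 7 0 0 0 200;0 0 7 0 0 0 200;0 0 7 0 0 0 200;0 0 7 0 0 0 200;0 0 7 0 0 0 200")

```text
time_s: 5.55
position: [0.5015, -0.1163, 0.0578]
tool_rot: [[-0.071, 0.997, 0.007], [0.997, 0.071, -0.003], [-0.003, 0.006, -1.0]]
ft_force: [4.4, -3.5, 3.1]
grip_width: 0.043
gripper_force: 30.2
```

```bash
python3 -c "
from h import *
go([.4993,-.1158,.054]);print(env.observe()['ft_force'])
tilt('scene',yaw=-14.9);tilt('wrist',yaw=-14.9)"
```

```text
tcp [ 0.5015 -0.1163  0.0578] yawx 94.06678005141195 q6 -30.34600410337815 delta_tool_cm [ 0.0716 -0.2226  0.3822]
[ 4.4242 -3.5183  3.0706]
scene plate (array([-0.0149,  0.0141,  0.9998]), [0.5230694938184304, -0.2541502860476029, np.float64(0.03971475191782825)], 1560, np.float64(0.0005237472272630391)) 
cart (array([-0.0007,  0.0001,  1.    ]), [0.5760168681592375, -0.2605298700922603, np.float64(0.00043323856467986625)], 7366, np.float64(0.0005260133331319286)) 
lean deg x,y (stand): -0.9885093566333846 0.564279755942948 vs level -1.0302445768371986 0.5588958991368378
wrist plate (array([-0.0152,  0.0199,  0.9997]), [0.554211612359217, -0.14776722548279916, np.float64(0.03925737095561836)], 8764, np.float64(0.00040122166061563305)) 
cart (array([0.0018, 0.0024, 1.    ]), [0.5712839874013081, -0.1185064688988508, np.float64(0.0012664038726815654)], 25855, np.float64(0.0004164402383441486)) 
lean deg x,y (stand): -1.1997096664701747 0.7198816000093011 vs level -1.1353271841857546 0.877572766363632
```

>>> jog_arm(plan="0 0 7 0 0 0 200;0 0 7 0 0 0 200;0 0 7 0 0 0 200;0 0 7 0 0 0 200;0 0 7 0 0 0 200;0 0 7 0 0 0 200;0 0 7 0 0 0 200;0 0 7 0 0 0 200;0 0 7 0 0 0 200;0 0 7 0 0 0 200")

```text
time_s: 6.58
position: [0.5012, -0.1176, 0.0579]
tool_rot: [[0.911, 0.413, 0.005], [0.413, -0.911, -0.005], [0.003, 0.007, -1.0]]
ft_force: [1.1, -9.7, 6.7]
grip_width: 0.0427
gripper_force: 30.3
```

>>> jog_arm(plan="0 0 5 0 0 0 200;0 0 5 0 0 0 200;0 0 0 0 0 0 200")

```text
time_s: 6.83
position: [0.501, -0.1177, 0.0578]
tool_rot: [[0.968, 0.249, 0.005], [0.249, -0.968, -0.005], [0.003, 0.006, -1.0]]
ft_force: [1.2, -9.1, 6.6]
grip_width: 0.0429
gripper_force: 30.4
```

```bash
python3 -c "
from h import *
go([.4993,-.1158,.054]);print(env.observe()['ft_force'])
tilt('scene',yaw=-14.9);tilt('wrist',yaw=-14.9)"
```

```text
tcp [ 0.501  -0.1177  0.0578] yawx 14.447559147421428 q6 49.327281432289496 delta_tool_cm [-0.1149 -0.223   0.3796]
[ 1.1548 -9.1208  6.6248]
scene plate (array([-0.0033,  0.0019,  1.    ]), [0.5229716713175248, -0.25853609804219474, np.float64(0.03958501782096201)], 1539, np.float64(0.0005252158283616475)) 
cart (array([-0.0006, -0.0003,  1.    ]), [0.574908069171475, -0.2557354834279274, np.float64(0.0004094656592913055)], 7537, np.float64(0.0005165676797195184)) 
lean deg x,y (stand): -0.18388770660548032 0.08455384678461965 vs level -0.21162181603040703 0.05791233306753121
wrist plate (array([-0.0003,  0.0025,  1.    ]), [0.562182668017816, -0.18102301671290563, np.float64(0.04029363822656663)], 44705, np.float64(0.00041294745719377155)) 
cart (array([-0.0003,  0.0008,  1.    ]), [0.5498989080273761, -0.1302711786104977, np.float64(0.001276592395588162)], 26300, np.float64(0.00041826832770743396)) 
lean deg x,y (stand): -0.023775788588817185 0.09779414449428438 vs level -0.052374552902786385 0.13639932081534278
```

>>> jog_arm(plan="0 0 6 0 0 0 200;0 0 0 0 0 0 200;0 0 0 0 0 0 75;0 0 0 0 0 0 75;0 0 0 0 0 0 75;0 0 0 0 0 -2 75;0 0 0 0 0 -4 75;0 0 0 0 0 -4 75;0 0 0 0 0 -4 75;0 0 0 0 0 0 0")

```text
time_s: 7.87
position: [0.5015, -0.1159, 0.2032]
tool_rot: [[0.989, 0.149, 0.011], [0.149, -0.989, -0.005], [0.01, 0.006, -1.0]]
ft_force: [0.7, -1.0, 0.8]
grip_width: 0.0709
gripper_force: 0.0
```

```bash
python3 -c "
from h import *
go([.4993,-.1158,.054])
tilt('scene',yaw=-14.9);d,W,m=tilt('wrist',save='w2.png',yaw=-14.9);rect(W,m);knob(d,W)
for n in ('scene','top','wrist'):
  d=img(n)
  for q,z in (('vee_mid',.095),('sleeve_mid',.025)):
    for r in models.tip_of(n,q)[:1]: print(n,q,r['confidence'],r['at'],atz(d,r['at'],z))
"
```

```text
tcp [ 0.5015 -0.1159  0.2032] yawx 8.55062953754909 q6 55.22715212192541 delta_tool_cm [-0.3621 -0.1438 14.9215]
scene plate (array([ 0.0003, -0.0019,  1.    ]), [0.524090320773786, -0.25533986821996335, np.float64(0.039641326364693835)], 1548, np.float64(0.0005240883908757299)) 
cart (array([-0.0007,  0.0003,  1.    ]), [0.576231209430656, -0.2449131934643961, np.float64(0.00035561048372029555)], 7571, np.float64(0.0005368920769022211)) 
lean deg x,y (stand): 0.08582273169984535 -0.10513850715650411 vs level 0.04376492135837079 -0.099245305830084
wrist plate (array([-0.    ,  0.0017,  1.    ]), [0.5404187872973892, -0.2303981207272929, np.float64(0.040489931888892335)], 25760, np.float64(0.000422878750505941)) 
cart (array([0.0003, 0.0004, 1.    ]), [0.5417995856188236, -0.20288015111359506, np.float64(0.00125173479314029)], 36187, np.float64(0.00042795772016875614)) 
lean deg x,y (stand): -0.03861689026579533 0.06703242942054631 vs level -0.026265029069415594 0.09558726449082189
plate rect ((531.7384033203125, -235.5170135498047), (244.26869201660156, 150.37937927246094), 75.00541687011719)
knob 2201 [ 0.5027 -0.1172  0.08  ] circle (501.21527099609375, -117.61807250976562) 22.017555236816406 [0.0774 0.0803 0.0816]
scene sleeve_mid 0.97 [274.2, 245.9] [0.4711 0.1398 0.025 ]
top vee_mid 0.88 [442.5, 252.6] [ 0.5488 -0.2355  0.095 ]
top sleeve_mid 0.71 [274.9, 276.7] [0.487  0.1562 0.025 ]
wrist vee_mid 0.86 [492.2, 218.0] [ 0.5331 -0.2338  0.095 ]
wrist sleeve_mid 0.98 [22.4, 193.4] [0.4814 0.1528 0.025 ]
```

View pics/w2.png

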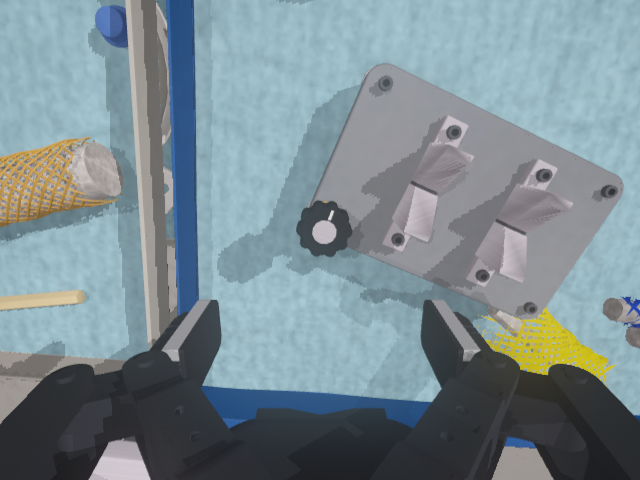

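The stand is level within about 0.1°, and plate and knob both put vee_mid at (0.5317, -0.2355) with yaw -15°. In the wrist view the sleeve is at px (50,180), at the left edge. I'm going over to the sleeve.

>>> jog_arm(plan="0 0 0 0.3 -3.9 -0.5 0;0 0 0 0.3 -3.9 -0.5 0;0 0 0 0.3 -3.9 -0.5 0;0 0 0 0.3 -3.9 -0.5 0;0 0 0 0.3 -3.9 -0.5 0;0 0 0 0.3 -3.9 -0.5 0;0 0 0 0.3 -3.9 -0.5 0;0 0 -7 0 0 0 0;0 0 -7 0 0 0 0;0 0 -7 0 0 0 0")

```text
time_s: 9.35
position: [0.4799, 0.1587, 0.2313]
tool_rot: [[0.867, 0.498, 0.0], [0.498, -0.867, -0.0], [0.0, 0.0, -1.0]]
ft_force: [-0.0, -0.1, -0.0]
grip_width: 0.0855
gripper_force: 0.0
```

>>> jog_arm(plan="0 0 -7 0 0 0 0;0 0 -7 0 0 0 0;0 0 -7 0 0 0 0;0 0 -7 0 0 0 0;0 0 -7 0 0 0 0;0 0 -7 0 0 0 0;0 0 -7 0 0 0 0;0 0 0 0 0 0 0")

```text
time_s: 10.02
position: [0.4801, 0.1578, 0.2313]
tool_rot: [[0.196, 0.981, -0.0], [0.981, -0.196, -0.0], [-0.0, -0.0, -1.0]]
ft_force: [1.0, 0.2, -0.5]
grip_width: 0.0857
gripper_force: 0.0
```

```bash
cat >> h.py <<'E'
def sleeve(n,save=None):
    d=img(n,save);W=cloud(d);r=models.outline_of(n,'sleeve')[0];m=r['region']
    p=W[m];p=p[~np.isnan(p[:,0])&(p[:,2]>.015)&(p[:,2]<.07)]
    rc=cv2.minAreaRect((p[:,:2]*1000).astype(np.float32));print(n,r['confidence'],r['bbox'],'rect',rc,'ztop',np.percentile(p[:,2],[50,98]))
    for t in models.tip_of(n,'sleeve_mid')[:1]: print('mid',t['confidence'],t['at'],atz(d,t['at'],.025))
    # ridge: top points
    q=p[p[:,2]>np.percentile(p[:,2],98)-.006];c=q.mean(0);u,s,v=np.linalg.svd(q[:,:2]-c[:2],full_matrices=False)
    t=(q[:,:2]-c[:2])@v[0];print('ridge c',c,'ang',np.degrees(np.arctan2(v[0,1],v[0,0])),'ends',c[:2]+t.min()*v[0],c[:2]+t.max()*v[0])
E
python3 -c "
from h import *
go([.48,.155,.2]);sleeve('wrist','w3.png');sleeve('top');sleeve('scene');print(env.observe()['tool_rot'])"
```

```text
tcp [0.4801 0.1578 0.2313] yawx 78.6783338912377 q6 16.073387085094588 delta_tool_cm [-0.2785  0.0437  3.1281]
wrist 0.75 [322.5, 205.7, 131.8, 164.4] rect ((484.48040771484375, 155.920166015625), (60.495872497558594, 161.7822723388672), 22.583730697631836) ztop [0.0458 0.0528]
mid 0.71 [325.9, 208.5] [0.4858 0.1569 0.025 ]
ridge c [0.4829 0.1615 0.0498] ang -67.15278155353461 ends [0.4538 0.2307] [0.5164 0.0821]
top 0.77 [298.4, 270.0, 23.2, 27.7] rect ((508.40582275390625, 105.00102996826172), (59.141326904296875, 53.325347900390625), 17.77814483642578) ztop [0.0432 0.053 ]
mid 0.97 [274.6, 276.1] [0.4885 0.157  0.025 ]
ridge c [0.5073 0.1046 0.0497] ang 129.41399958097168 ends [0.5218 0.087 ] [0.4923 0.1228]
scene 0.9 [280.6, 240.5, 61.8, 39.0] rect ((484.9915771484375, 155.60214233398438), (64.15343475341797, 165.0142822265625), 22.307451248168945) ztop [0.0421 0.0527]
ridge c [0.4824 0.1557 0.0498] ang -67.24782348919047 ends [0.4516 0.2292] [0.5127 0.0835]
[[ 0.2014  0.9795  0.    ]
 [ 0.9795 -0.2014 -0.    ]
 [-0.      0.     -1.    ]]
```

View pics/w3.png

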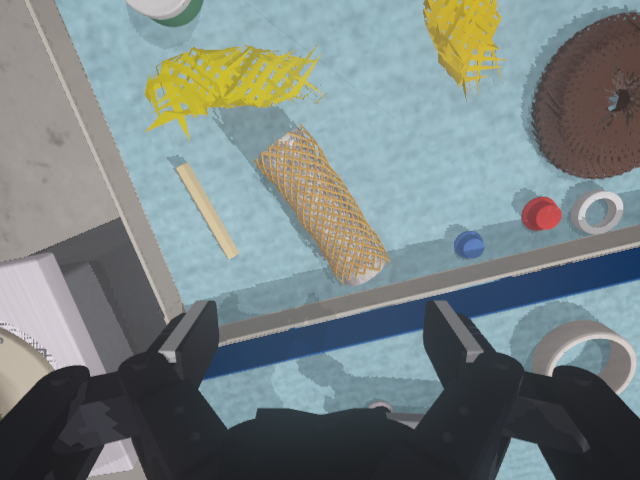

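The wrist view shows the sleeve clearly at px (322,206). Its centre is (0.484, 0.156), axis at 112.7°, and there is free space on both sides for the fingers. I'm going to grasp it.

>>> jog_arm(plan="0 0 -6.9 0 0 0 0;0 0 -6.9 0 0 0 0;0 0 -6.9 0 0 0 0;0 0 -6.9 0 0 0 0;0 0 -6.9 0 0 0 0;0 0 0 -0.3 0.3 3 0;0 0 0 0 0 4 0;0 0 0 0 0 4 0;0 0 0 0 0 4 0;0 0 0 0 0 0 0")

```text
time_s: 11.3
position: [0.4805, 0.1558, 0.0755]
tool_rot: [[-0.389, 0.921, -0.012], [0.921, 0.389, -0.001], [0.004, -0.012, -1.0]]
ft_force: [-1.3, 0.4, -0.1]
grip_width: 0.0852
gripper_force: 0.0
```

```bash
python3 -c "
from h import *
go([.484,.156,.006]);sleeve('wrist');sleeve('scene')"
```

```text
tcp [0.4805 0.1558 0.0755] yawx 112.87806033447796 q6 -18.36590856298102 delta_tool_cm [-0.144   0.4081  6.9441]
wrist 0.93 [328.4, 263.9, 118.6, 290.7] rect ((484.6658630371094, 155.86521911621094), (60.704891204833984, 164.7411346435547), 22.50459098815918) ztop [0.046  0.0527]
mid 0.64 [325.7, 263.6] [0.4831 0.1571 0.025 ]
ridge c [0.4805 0.1666 0.0497] ang -66.97059276619382 ends [0.4532 0.231 ] [0.5166 0.0818]
scene 0.63 [278.0, 241.6, 57.3, 42.0] rect ((484.552978515625, 155.74014282226562), (62.50377655029297, 166.2462921142578), 22.432737350463867) ztop [0.0412 0.0525]
mid 0.62 [274.6, 240.2] [0.4825 0.1586 0.025 ]
ridge c [0.4857 0.146  0.0495] ang -65.02963909733847 ends [0.448  0.2269] [0.5158 0.0813]
```

>>> jog_arm(plan="0 0 0 0 0 0 0;0 0 0 -0.1 0.1 2.5 0;0 0 0 0 0 2.5 0;0 0 0 0 0 1.5 0;0 0 0 0 0 0.5 0;0 0 0 0 0 0 0;0 0 0 0 0 0 0", grip_force=35)

```text
time_s: 12.18
position: [0.486, 0.1558, 0.0123]
tool_rot: [[-0.39, 0.921, 0.002], [0.921, 0.39, 0.0], [-0.001, 0.001, -1.0]]
ft_force: [0.1, -0.1, 0.4]
grip_width: 0.0854
gripper_force: 0.0
```

>>> jog_arm(plan="0 0 0 0 0 0.5 0;0 0 0 0 0 0 60;0 0 0 0 0 0 120;0 0 0 0 0 0 150;0 0 0 0 0 0 150;0 0 0 0 0 0 150;0 0 0 0 0 0 150")

```text
time_s: 12.77
position: [0.4852, 0.1557, 0.0068]
tool_rot: [[-0.39, 0.921, -0.0], [0.921, 0.39, -0.0], [0.0, -0.0, -1.0]]
ft_force: [-3.2, -0.2, 6.2]
grip_width: 0.0494
gripper_force: 35.5
```

>>> jog_arm(plan="0 0 0 0 0 -1 150;0 0 0 0 0 -1.5 150;0 0 0 0 0 -2 150;0 0 0 0 0 -3 150;0 0 0 0 0 -4 150;0 0 0 0 0 -4 150;0 0 0 0 0 -4 150;0 0 0 0 0 -2 150;0 0 0 0 0 0 150")

```text
time_s: 13.52
position: [0.4867, 0.1559, 0.2261]
tool_rot: [[-0.39, 0.921, 0.009], [0.921, 0.39, 0.001], [-0.003, 0.009, -1.0]]
ft_force: [-0.1, 0.8, -5.1]
grip_width: 0.0499
gripper_force: 39.3
```

```bash
python3 -c "
from h import *
go([.5317,-.2355,.24]);s=env.observe();print(s['ft_force'],s['wrist_torque'],s['grip_width']);img('wrist','w4.png')
d=img('scene');W=cloud(d);p=W[models.outline_of('scene','sleeve')[0]['region']];p=p[~np.isnan(p[:,0])];print(np.percentile(p,[2,50,98],axis=0))"
```

```text
tcp [0.4867 0.1559 0.2261] yawx 112.9382884637288 q6 -18.47039240940828 delta_tool_cm [-37.804  -11.0978  -1.3778]
[-0.0757  0.7596 -5.1153] [-0.0479 -0.0418 -0.0217] 0.0499352559860026
[[0.4346 0.0748 0.2198]
 [0.4897 0.1132 0.252 ]
 [0.5375 0.2231 0.2679]]
```

View pics/w4.png

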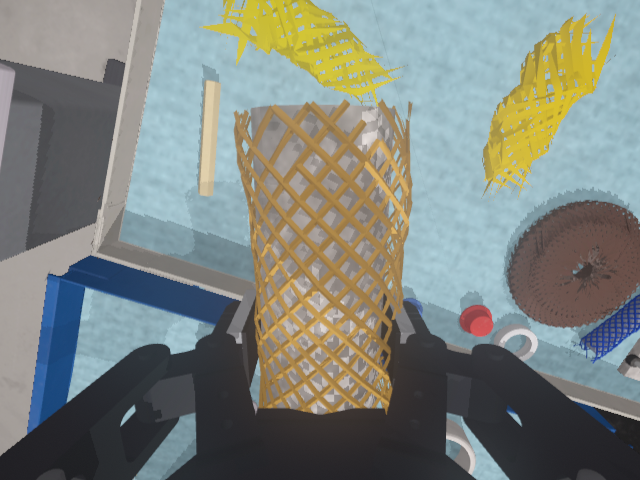

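The sleeve is held squarely: 50 mm opening, 5 N weight, centred in the fingers. I'm carrying it to the stand.

>>> jog_arm(plan="0 0 0 -1.8 -0.5 0 150;0 0 0 -3.2 -1 0 150;0 0 0 -3.5 -1 0 150;0 0 0 -3.5 -1 0 150;0 0 0 -3.5 -1 0 150;0 0 0 -3.5 -1 0 150;0 0 0 -3.5 -1 0 150;0 0 0 -3.5 -1 0 150;0 0 0 -3.5 -1 0 150;0 0 0 -3.5 -1 0 150")

```text
time_s: 14.5
position: [0.5256, -0.1867, 0.2186]
tool_rot: [[-0.389, 0.921, -0.004], [0.921, 0.389, 0.003], [0.004, -0.003, -1.0]]
ft_force: [1.4, -0.1, -5.8]
grip_width: 0.0496
gripper_force: 39.1
```

>>> jog_arm(plan="0 0 0 -3 -0.8 0 150;0 0 0 -1.8 -0.4 0 150;0 0 5 0 0 0 150;0 0 6 0 0 0 150;0 0 6 0 0 0 150;0 0 6 0 0 0 150;0 0 6 0 0 0 150;0 0 5 0 0 0 150;0 0 3.9 0 0 0 150;0 0 0 0 0 0 150")

```text
time_s: 15.33
position: [0.5334, -0.2337, 0.2186]
tool_rot: [[0.261, 0.965, -0.004], [0.965, -0.261, 0.003], [0.002, -0.005, -1.0]]
ft_force: [0.3, 0.9, -5.5]
grip_width: 0.0495
gripper_force: 39.1
```

>>> jog_arm(plan="0 0 0 0 0 2 150;0 0 0 0 0 2 150;0 0 0 0 0 1.5 150;0 0 0 0 0 0 150;0 0 0 0 0 0 150;0 0 0 0 0 0 150")

```text
time_s: 15.83
position: [0.5343, -0.2343, 0.1667]
tool_rot: [[0.257, 0.966, 0.0], [0.966, -0.257, -0.0], [-0.0, 0.0, -1.0]]
ft_force: [0.7, 0.1, -4.6]
grip_width: 0.0497
gripper_force: 38.9
```

```bash
python3 -c "
from h import *
go([.5317,-.2355,.078]);s=env.observe();print(s['tool_rot'],s['ft_force'],s['grip_width'])
d=img('wrist');W=cloud(d);m=models.outline_of('wrist','stand')[0]['region'];rect(W,m)
for n in ('top','scene'):
  d=img(n,'p_'+n+'.png');W=cloud(d);p=W[models.outline_of(n,'sleeve')[0]['region']];p=p[~np.isnan(p[:,0])&(p[:,2]>.12)]
  print(n,cv2.minAreaRect((p[:,:2]*1000).astype(np.float32)),np.percentile(p[:,2],[2,98]))
"
```

```text
tcp [ 0.5343 -0.2343  0.1667] yawx 75.08024486227238 q6 -20.37609442762747 delta_tool_cm [-0.1822 -0.2255  8.8653]
[[ 0.2575  0.9663  0.0003]
 [ 0.9663 -0.2575 -0.0002]
 [-0.0001  0.0003 -1.    ]] [ 0.7139  0.0653 -4.5683] 0.049675010231818244
plate rect ((539.8317260742188, -205.93008422851562), (182.94082641601562, 150.4840850830078), 75.19092559814453)
top ((538.6720581054688, -230.80909729003906), (156.2738037109375, 58.63777542114258), 74.45523071289062) [0.169  0.2127]
scene ((525.0855712890625, -232.2091522216797), (165.1824493408203, 82.32624053955078), 75.66072845458984) [0.1659 0.2124]
```

>>> jog_arm(plan="0 0 0 -0.2 -0.2 1 150;0 0 0 0 0 2 150;0 0 0 0 0 2 150;0 0 0 0 0 1.5 150;0 0 0 0 0 0.7 150;0 0 0 0 0 0.3 150;0 0 0 0 0 0.2 150;0 0 0 0 0 0 150;0 0 0 0 0 0 150")

```text
time_s: 16.88
position: [0.532, -0.2358, 0.0902]
tool_rot: [[0.258, 0.966, 0.001], [0.966, -0.258, -0.001], [-0.001, 0.002, -1.0]]
ft_force: [-0.2, 0.6, -5.2]
grip_width: 0.0496
gripper_force: 39.0
```

>>> jog_arm(plan="0 0 0 0 0 0.2 150;0 0 0 0 0 0.2 150;0 0 0 0 0 0.2 150;0 0 0 0 0 0.2 150;0 0 0 0 0 0.1 150;0 0 0 0 0 0 150;0 0 0 0 0 0 150")

```text
time_s: 17.47
position: [0.5316, -0.2355, 0.0802]
tool_rot: [[0.258, 0.966, -0.0], [0.966, -0.258, 0.0], [0.0, -0.0, -1.0]]
ft_force: [0.1, 0.3, -5.2]
grip_width: 0.05
gripper_force: 39.0
```

Still hanging free. I'm creeping down in small steps.

>>> jog_arm(plan="0 0 0 0 0 0.1 150;0 0 0 0 0 0.1 150;0 0 0 0 0 0.1 150;0 0 0 0 0 0 150;0 0 0 0 0 0 150")

```text
time_s: 17.88
position: [0.5318, -0.2357, 0.0782]
tool_rot: [[0.258, 0.966, 0.001], [0.966, -0.258, -0.001], [-0.001, 0.001, -1.0]]
ft_force: [-3.1, 1.2, 5.9]
grip_width: 0.0495
gripper_force: 40.0
```

>>> jog_arm(plan="0 0 0 0 0 -0.05 150;0 0 0 0 0 0 130;0 0 0 0 0 0 110;0 0 0 0 0 0 90;0 0 0 0 0 0 60;0 0 0 0 0 0 30;0 0 0 0 0 0 0;0 0 0 0 0 0 0;0 0 0 0 0 0 0", grip_force=20)

```text
time_s: 18.63
position: [0.5317, -0.2356, 0.0778]
tool_rot: [[0.258, 0.966, 0.0], [0.966, -0.258, 0.0], [0.0, 0.0, -1.0]]
ft_force: [0.2, -0.0, 0.2]
grip_width: 0.0851
gripper_force: 0.0
```

>>> jog_arm(plan="0 0 0 0 0 -1.5 0;0 0 0 0 0 -3 0;0 0 0 0 0 -4 0;0 0 0 0 0 -4 0;0 0 0 0 0 -4 0;0 0 0 0 0 0 0;0 0 0 0 0 0 0")

```text
time_s: 19.22
position: [0.5322, -0.2359, 0.245]
tool_rot: [[0.258, 0.966, 0.004], [0.966, -0.258, -0.003], [-0.002, 0.005, -1.0]]
ft_force: [-0.2, 0.0, -1.6]
grip_width: 0.0852
gripper_force: 0.0
```

```bash
python3 -c "
from h import *
go([.5317,-.2355,.3]);s=env.observe();print(s['ft_force'],s['grip_width'])
d,W,m=tilt('wrist',save='w5.png',yaw=-15);rect(W,m);knob(d,W);tilt('scene',yaw=-15)
for n in ('wrist','top','scene'):
  d=img(n);W=cloud(d);p=W[models.outline_of(n,'sleeve')[0]['region']];p=p[~np.isnan(p[:,0])&(p[:,2]>.06)&(p[:,2]<.13)]
  print(n,cv2.minAreaRect((p[:,:2]*1000).astype(np.float32)),np.percentile(p[:,2],[2,98]))
"
```

```text
tcp [ 0.5322 -0.2359  0.245 ] yawx 75.03117078208173 q6 -20.580757827561655 delta_tool_cm [ 0.0131 -0.0286 -5.5027]
[-0.2475  0.0227 -1.5819] 0.08523181439207492
wrist plate (array([-0.    ,  0.0016,  1.    ]), [0.5391828031264143, -0.21548933257730002, np.float64(0.04037197213048847)], 13162, np.float64(0.0004272003285243582)) 
cart (array([0.0005, 0.0006, 1.    ]), [0.5361359047428802, -0.21514763046339813, np.float64(0.0012352410508427506)], 32292, np.float64(0.0004284157676950655)) 
lean deg x,y (stand): -0.04664291652118156 0.04452486953732734 vs level -0.025812864605340463 0.0860435800165978
plate rect ((531.6677856445312, -235.9637451171875), (244.8568115234375, 150.32139587402344), 74.99560546875)
knob 2211 [ 0.502  -0.1181  0.08  ] circle (501.361083984375, -117.74951171875) 21.997011184692383 [0.0776 0.0802 0.0817]
scene plate (array([-0.0009,  0.0005,  1.    ]), [0.513885225804725, -0.26793207199878166, np.float64(0.03958193039113171)], 1268, np.float64(0.0005086501188734046)) 
cart (array([-0.0011,  0.0018,  1.    ]), [0.5697116001679247, -0.24195276854472872, np.float64(0.0002713729121773289)], 7700, np.float64(0.000520852251301605)) 
lean deg x,y (stand): 0.030725628617873913 -0.07021152342503377 vs level -0.05540284938842699 0.012448871082111195
wrist ((534.4047241210938, -234.86441040039062), (162.090087890625, 64.09434509277344), 75.76129150390625) [0.0875 0.1238]
top ((536.817626953125, -234.26083374023438), (161.9322052001953, 58.551090240478516), 76.3809814453125) [0.0826 0.1242]
scene ((534.545166015625, -236.53182983398438), (162.86183166503906, 63.61896896362305), 74.89527893066406) [0.0796 0.1235]
```

View pics/w5.png

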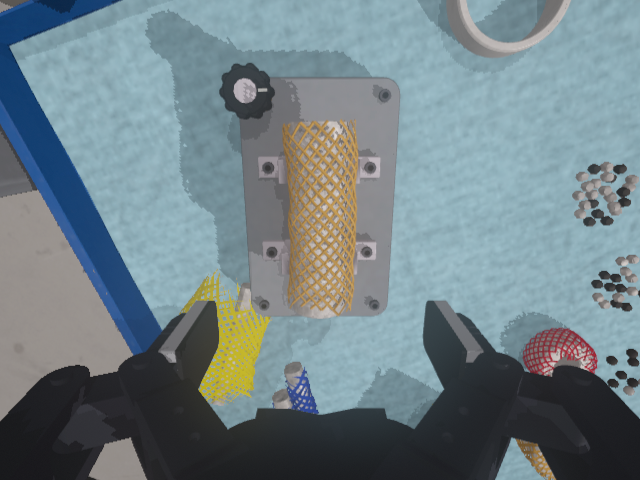

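The picture shows the sleeve lying in both vees, centred and parallel to the stand (px 320,220). Lean is under 0.1° and the knob marker has not moved. Handing in.

```bash
python3 -c "
from h import *
print(job.close_job())"
```

```text
the job is handed in; nothing more can be done
None
```

I turned the knob about 156° clockwise, the stand now measures level within about 0.1°, and the sleeve lies centred in both vees; the job is handed in at about 20 s, with the tin, race and drift untouched and no verdict shown.

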